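# Close and pin the board-programming clamshell

### The job

The clamshell fixture that programs circuit boards stands open with a board in it. Lower its hinged cover gently onto the board, then take the red-knobbed guide pin out of the tool block, push it down through the hole in the cover into the hole of the base, and press on with the pin until the cover is fully shut against the springs. Finish while still holding the pin and pressing it down, so that the cover stays shut, and leave everything else on the bench as it stands.

Things in the scene. Friction and masses are not known exactly. Their poses are not given: they have to be found in the camera images.
- fixture: base of the clamshell, fixed to the bench: 170 (x) by 160 mm (y). Origin: centre of its underside. Its x axis points from the front rail to the hinge (away from the robot at yaw 0). Front rail: aluminium, x -95 to -51 mm, 70 mm high; the shut cover lands on its top. Grey housing behind it 50 mm high. Hinge axis along y at x +57 mm, z 70 mm
- cover (a joint): opening angle of the cover, rad: 0 = shut on the front rail, pi/2 = upright, 1.75 = end stop. Friction hinge (0.4 N m; cover 0.3 kg): it stays where left. At 0.087 its two white pushers meet the board, borne on springs; let go there it rests, its hole 11 mm above the shut height. Shutting it takes up to about 12 N straight down at the hole; let go, it springs back up
- cover_hinge (a point): middle of the hinge axis (turns with the cover). The axis runs along the fixture's y
- cover_handle (a point): middle of the cover's bow handle: round steel bar 12 mm thick, 100 mm long, parallel to the hinge, 192 mm from it, 34 mm clear of the cover's front edge; pinch it across from above at any angle. In the cover's frame (origin cover_hinge; axes as the fixture's when shut; its underside is z = 0) it lies at x -192, z +4 mm
- cover_hole (a point): centre of the top edge of the brass-ringed hole in the cover, 12.5 mm wide, chamfered, through the 8 mm thick dark plate; in the cover's frame at x -130, y 0, z +8 mm, 22 mm from its front edge
- base_hole (a point): centre of the mouth of the brass-ringed hole in the top of the front rail, 70 mm above the bench: vertical, 12 mm wide, chamfered, 45 mm deep. When the cover is shut (and to within 1 mm when it rests on the board) cover_hole lies straight above it, 8 mm higher when shut
- nest (a joint): how far the nest with the board is pushed down onto the probes, m: 0 = up; about 0.0075 when the cover is shut
- tool_block: grey block, 50 (x) by 170 (y) by 45 mm high, fixed to the bench, origin at the centre of its underside; three upright holes 12 mm wide, 42 mm deep, along its y at -58, 0 and +58 mm, holding the guide pin, the driver and the trimmer in any order
- guide_pin: steel pin with a red knob, 74 mm tall, 80 g, upright in the block. Origin: tip of its nose; z up along it. Shank 10 mm thick, 40 mm long, the lowest 9 mm a cone down to 3 mm; steel collar 26 mm wide from 40 to 44 mm, whose underside stops on the block or cover; red round knob 22 mm wide from 44 to 74 mm. Parked, its tip is 5 mm above the bench; home in the shut cover, 32 mm below base_hole
- pin_tip (a point): tip of the guide pin's nose (its origin)
- pin_knob (a point): on the pin's axis, 64 mm above the tip and 24 mm above the underside of the collar: a good height to grip the knob
- driver: bystander: small screwdriver with a light blue handle (20 mm wide, top 95 mm above the bench) standing in the tool block; origin at its tip
- trimmer: bystander: white trimming tool with a yellow handle (18 mm wide, top 85 mm above the bench) standing in the tool block; origin at its tip
- solder_spool: bystander: spool of solder standing on end, white flanges 56 mm wide, 52 mm high; origin at the centre of its underside
- cutters: bystander: side cutters lying flat, light blue handles, 125 mm long, 12 mm high; origin at its pivot, on the bench
- flux_bottle: bystander: amber bottle with a black cap, 38 mm wide, 85 mm high; origin at the centre of its underside
- board_tray: bystander: dark blue tray of finished boards, 160 by 120 mm, 28 mm high; origin at the centre of its underside
Mind the look-alikes: they are no part of the job. Leave any green, purple or turquoise look-alike of the guide_pin alone.

How it is judged (in metres and radians):
On the way, in this order (a step that is already met when the one before it is completed fails the run):
1. the cover is down on the board (value of joint cover below 0.12 rad), for 0.2 s.
2. the guide pin stands through the cover's hole in the base's hole and begins to press the cover down (horizontal distance between pin_tip and base_hole below 0.004 m and z of pin_tip in the frame of base_hole below -0.024 m and angle between guide_pin's own z axis and vertical below 0.15 rad and value of joint cover below 0.08 rad), for 0.1 s.
At the end, for the whole second after the job is handed in: Cover within 0.015 rad of shut, nest pressed down over 6 mm; guide pin within 0.1 rad of upright in both holes, its tip within 4 mm of the base hole's axis and over 28 mm below its mouth; fingers on the pin (over 2 N), pin pressing the cover (over 3 N) (value of joint cover below 0.015 rad and value of joint nest above 0.006 m and horizontal distance between pin_tip and base_hole below 0.004 m and z of pin_tip in the frame of base_hole below -0.028 m and angle between guide_pin's own z axis and vertical below 0.1 rad and contact force between guide_pin and cover above 3 N and contact force between the fingers and guide_pin above 2 N); the arm keeps its last pose, push and grip.
It fails at once if the cover is slammed (faster than 1 rad/s in the last 0.2 rad) (value of joint cover below 0.2 rad and velocity of joint cover below -1 rad/s).
It fails at once if a tool in the block is pulled up, tipped or knocked (distance of any of driver, trimmer from where it was at the start of the episode above 0.015 m).
It fails at once if another thing on the bench is shifted by more than 20 mm (distance of any of solder_spool, cutters, flux_bottle, board_tray from where it was at the start of the episode above 0.02 m).
It also fails if it takes over 61 s, if anything falls off the work surface, if the arm or the gripper's body presses on something with over 40 N, if the wrist force passes 120 N, or if a joint passes its speed limit or range.

### The arm

A 6-joint arm with a two-finger parallel gripper is mounted at the origin on the work surface. World frame = base frame: x ahead of the robot, y to its left, z up, the work surface at z = 0. Lengths are in m, angles in degrees, forces in N, time in s.
With the tool pointing down it reaches from about 0.375 to 0.9 m from the base axis. Payload 3.1 kg.
Tool frame: the origin (TCP) lies on the centre line of the jaws, within the pads' length; the fingertips stand 17 mm ahead of it and the grasp point (between the pads) lies 2 mm behind it; z points along the fingers, y is the line along which they close (so a half turn about z gives the same grasp; the last joint's range is limited). The gripper opens to 87 mm and grips with 3 to 60 N. Pads are 19 mm wide; open, the fingers measure 117 mm over their backs; the gripper's body (75 mm by 190 mm) begins 51 mm behind the grasp point.
Start: joints at [61.45, 30.224, 82.088, -0, 67.689, -10.227], TCP at [0.196, 0.593, 0.24] pointing down, gripper open.
Joint ranges: [-176.69, 176.69], [-43.24, 126.21], [12.49, 139.97], [-82, 262], [0, 151.66], [-163.58, 163.58]. Speed limits (degrees/s): [159.86, 159.86, 180, 180, 180, 180].

### API

Orientations are given as a 3x3 rotation matrix whose columns are the frame's x, y, z axes.
In Python, from rig import bot, imaging, finder gives the robot as it stands. The module is installed in compiled form; this text tells all that it offers.
- The arm moves only by the tool play_rows, never from a script. Its argument "motion" is a list that holds one entry, the list of rows, each a list of 6 numbers: the shift along the tool's x, y, z in fractions of the full range, 1 being 0.75 m, then the turn, a rotation vector about the tool's x, y, z in shares of pi/2 rad (1.0 is pi/2 rad). In form: [[[dx, dy, dz, wx, wy, wz], ...]]. A call has 1 to 8 rows; each row is the pose to reach, as a shift and turn from the pose commanded when the call began, along the tool's axes at that moment; what a row does not reach only later rows make up. A row lasts 1/12 s, in which the tool goes at most 41.7 mm and 7.16 degrees, less where a joint would pass 70% of its speed; a pose out of reach is approached as far as the arm can. A call with a gripper value outside its range is refused whole. "fingers" is the finger opening in m, from 0 to 0.087, set as the call begins (left out, the last holds). The fingers move at their own pace and stop on an object; the grip force is fixed at half the most. Time passes only in rows, so rows that repeat a pose let the fingers close. It gives the time, the measured TCP pose, the force, the opening and the grip force at its end, in the units of the state.
- bot.read_state(): the state, without advancing time (a new reading comes with each control period).
- imaging.capture(name): name is "scene" or "top" or "wrist"; returns a dict with "frame" (420x560x3 uint8, red, green, blue), "camera_matrix" (3x3 intrinsics, pixels), "R" (3x3) and "t" (3): a world point X has camera coordinates R X + t. Camera axes: x right, y down, z forward; pixel columns grow to the right and rows downward; lengths in m; the calibration is good to about 2 mm. A picture is of the moment at which its call begins. There is no depth.
- bot.hand_in(): hands the job in; it is judged then, once.
Trained networks look in the newest picture that a camera, given by its name, has taken for a name from the list of things; names that differ only in an ending like _2 or _b are one class to them, and where a whole thing is asked for, a point or a joint stands for the part that bears it (a point fixed in the world has none). Each returns a list of dicts, best first, with "confidence" (0 to 1); they miss things now and then, are a little off and sometimes report something else, mostly with a low value. They report only what shows in the picture. A call takes as long as a camera call. They do not tell look-alikes from the thing itself.
- finder.recognise(camera, name): "at" ([x, y, z] in m, in world coordinates, good to about 4 mm: the middle of the surface that is visible of it).
- finder.outline_of(camera, name): "pixels" (420x560 bool, what is visible of it).
The state is a dict: "time_s": time; "joint_positions": joint angles; "qvel": joint speeds; "tau": joint torques, N m; "position": TCP position; "tcp_rot": TCP orientation; "force": force on the tool from outside, world axes, zero at the start; "moment": the same for the moment, N m; "opening": opening from 0.0 (shut) to 1.0 (fully open); "grasp_force": force on a finger pad.
Only numpy, scipy, OpenCV 4.12 (cv2) and the standard library are available. Lean on these libraries where they do the work, as an engineer would, in place of code of your own. Each camera call takes 0.05 s, during which the arm holds its last target. There are 200 camera calls.

## Working session

There is one attempt and no reset: what is moved stays moved. The work goes in short steps, Python scripts to look and compute and a tool call to move; the robot and the scene stay as the last step left them, time stands still between calls to the robot, and variables do not carry over. Pictures are saved under pics/ and viewed, at most 10 in all, crops included, and the job is handed in when it is done.

Besides the shell and the picture viewer there is one more tool, called after "Call:" by a JSON object that holds its "op" and its "data". play_rows: Moves the arm, as the interface text tells. Its arguments: {"type":"object","properties":{"motion":{"type":"array"},"fingers":{"type":"number"}},"required":["motion"]}

```bash
mkdir -p pics
python3 - <<'E'
from rig import bot, imaging, finder
import cv2,numpy as np
s=bot.read_state();print(s['time_s'],s['position'],np.round(s['tcp_rot'],3),s['opening'])
for c in ['scene','top']:
    p=imaging.capture(c);cv2.imwrite(f'pics/{c}0.png',p['frame'][:,:,::-1])
    print(c,(-p['R'].T@p['t']).round(3))
    for n in ['fixture','cover_handle','cover_hole','cover_hinge','base_hole','tool_block','guide_pin','pin_knob','driver','trimmer','flux_bottle','solder_spool','cutters','board_tray']:
        try:r=finder.recognise(c,n);print(n,[(np.round(d['at'],3).tolist(),round(d['confidence'],2)) for d in r[:4]])
        except Exception as e: print(n,e)
E
```

```text
0.0 [0.19611582 0.5927014  0.2385852 ] [[-0.949  0.314 -0.001]
 [ 0.314  0.949 -0.002]
 [ 0.    -0.002 -1.   ]] 0.9986542214569465
scene [ 1.171 -0.174  0.634]
fixture [([0.63, 0.102, 0.093], 0.77)]
cover_handle [([0.62, 0.112, 0.165], 0.92)]
cover_hole [([0.623, 0.115, 0.168], 0.97)]
cover_hinge [([0.62, 0.111, 0.164], 0.73)]
base_hole [([0.623, 0.106, 0.097], 0.58), ([0.484, -0.246, 0.075], 0.17)]
tool_block [([0.497, -0.255, 0.038], 0.83)]
guide_pin [([0.479, -0.198, 0.062], 0.77), ([0.426, -0.012, 0.016], 0.77), ([0.362, -0.262, 0.017], 0.74), ([0.565, -0.112, 0.021], 0.55)]
pin_knob [([0.568, -0.116, 0.016], 0.76), ([0.367, -0.257, 0.017], 0.72), ([0.476, -0.192, 0.067], 0.63), ([0.425, -0.016, 0.02], 0.53)]
driver [([0.482, -0.246, 0.076], 0.71)]
trimmer []
flux_bottle [([0.481, 0.317, 0.044], 0.73)]
solder_spool [([0.686, -0.201, 0.05], 0.89)]
cutters [([0.411, -0.113, 0.008], 0.87), ([0.49, -0.308, 0.068], 0.39)]
board_tray [([0.587, 0.366, 0.008], 0.75), ([0.625, 0.115, 0.163], 0.63)]
top [ 0.288 -0.007  1.164]
fixture [([0.574, 0.116, 0.071], 0.7)]
cover_handle [([0.59, 0.111, 0.256], 0.71)]
cover_hole [([0.596, 0.114, 0.256], 0.88)]
cover_hinge [([0.595, 0.116, 0.253], 0.93)]
base_hole [([0.578, 0.109, 0.067], 0.68), ([0.462, 0.314, 0.059], 0.16)]
tool_block [([0.465, -0.25, 0.044], 0.82)]
guide_pin [([0.469, -0.19, 0.074], 0.66), ([0.56, -0.11, 0.021], 0.5), ([0.357, -0.263, 0.022], 0.48)]
pin_knob [([0.358, -0.257, 0.015], 0.73), ([0.467, -0.19, 0.078], 0.61), ([0.56, -0.11, 0.021], 0.59), ([0.417, -0.015, 0.02], 0.41)]
driver [([0.588, 0.109, 0.254], 0.15)]
trimmer [([0.48, -0.305, 0.075], 0.53)]
flux_bottle [([0.464, 0.314, 0.06], 0.71)]
solder_spool [([0.663, -0.198, 0.049], 0.56)]
cutters [([0.4, -0.105, 0.014], 0.56)]
board_tray [([0.588, 0.368, 0.006], 0.8)]
```

View pics/scene0.png

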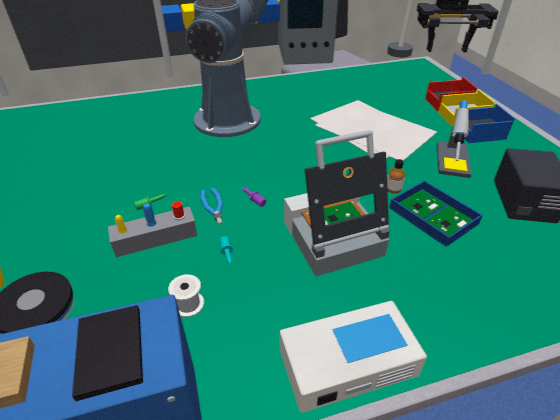

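View pics/top0.png

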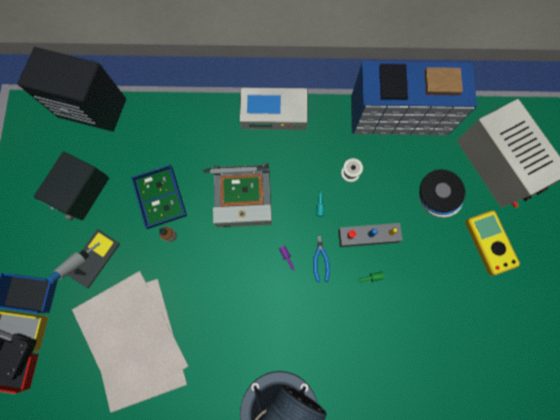

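```bash
cat > h.py <<'E'
import numpy as np,cv2
def ray(p,uv,z):
    C=-p['R'].T@p['t'];d=p['R'].T@np.linalg.inv(p['camera_matrix'])@np.array([uv[0],uv[1],1.])
    return C+d*(z-C[2])/d[2]
def proj(p,X):
    c=np.asarray(X)@p['R'].T+p['t'];q=c@p['camera_matrix'].T;return q[...,:2]/q[...,2:]
def red(p):
    f=p['frame'].astype(int);m=((f[...,0]>130)&(f[...,1]<70)&(f[...,2]<70)).astype(np.uint8)
    n,l,s,c=cv2.connectedComponentsWithStats(m);return [(c[i].round(1).tolist(),int(s[i,4])) for i in range(1,n) if s[i,4]>8]
def save(p,name,x0,x1,y0,y1,k):
    cv2.imwrite('pics/'+name,cv2.resize(p['frame'][y0:y1,x0:x1,::-1],None,fx=k,fy=k,interpolation=cv2.INTER_CUBIC))
E
python3 - <<'E'
from rig import imaging
from h import *
t=imaging.capture('top');s=imaging.capture('scene')
a=cv2.resize(t['frame'][150:240,190:290],None,fx=4,fy=4,interpolation=cv2.INTER_CUBIC)
b=cv2.resize(s['frame'][120:270,280:400],None,fx=3.33,fy=4*0.8325,interpolation=cv2.INTER_CUBIC)
H=max(a.shape[0],b.shape[0]);o=np.zeros((H,a.shape[1]+b.shape[1],3),np.uint8);o[:a.shape[0],:a.shape[1]]=a;o[:b.shape[0],a.shape[1]:]=b
print(o.shape);cv2.imwrite('pics/z1.png',o[:,:,::-1])
print(red(t),red(s)); print([(ray(t,c,.079).round(4),n) for c,n in red(t)],[(ray(s,c,.069).round(4),n) for c,n in red(s)])
print(ray(t,(242,213),.07))
E
```

```text
(500, 800, 3)
[([515.1, 204.0], 16), ([351.7, 233.6], 38), ([25.6, 372.9], 52), ([7.0, 391.0], 22)] [([468.8, 82.2], 18), ([432.9, 94.1], 27), ([458.6, 91.8], 43), ([176.5, 204.5], 48)]
[(array([ 0.5601, -0.6471,  0.079 ]), 16), (array([ 0.4705, -0.1925,  0.079 ]), 38), (array([0.1028, 0.6387, 0.079 ]), 52), (array([0.0598, 0.6785, 0.079 ]), 22)] [(array([0.1075, 0.7818, 0.069 ]), 18), (array([0.1511, 0.6209, 0.069 ]), 27), (array([0.1599, 0.7068, 0.069 ]), 43), (array([ 0.46  , -0.1918,  0.069 ]), 48)]
[0.5254643 0.1091197 0.07     ]
```

View pics/z1.png

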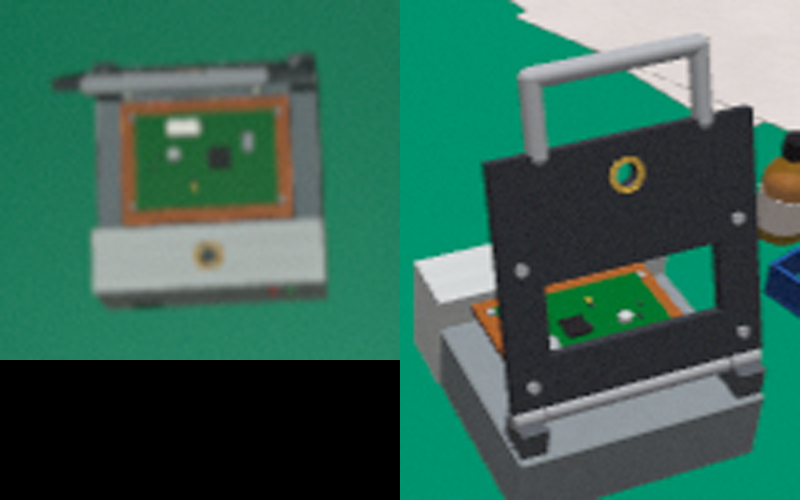

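```bash
cat > fit.py <<'E'
from rig import imaging,bot
from h import *
from scipy.optimize import least_squares
t=imaging.capture('top');s=imaging.capture('scene')
T=lambda u,v:(190+u/4-.375,150+v/4-.375); S=lambda u,v:(280+(u-400)/3.33-.35,120+v/3.33-.35)
def cov(P,x,y,z):
    th=P[3];return (57e-3+x*np.cos(th)+z*np.sin(th),y,.07-x*np.sin(th)+z*np.cos(th))
def W(P,q):
    c,n=np.cos(P[2]),np.sin(P[2]);return np.array([P[0]+c*q[0]-n*q[1],P[1]+n*q[0]+c*q[1],q[2]])
obs=[(t,T(208,255),lambda P:(-.073,0,.07)),(t,T(92,231),lambda P:(-.051,.08,.07)),(t,T(323,221),lambda P:(-.051,-.08,.07)),(t,T(93,291),lambda P:(-.095,.08,.07)),(t,T(326,281),lambda P:(-.095,-.08,.07)),
(t,T(83,83),lambda P:cov(P,-.192,.048,.004)),(t,T(268,76),lambda P:cov(P,-.192,-.048,.004)),
(s,S(525,76),lambda P:cov(P,-.192,-.048,.004)),(s,S(703,40),lambda P:cov(P,-.192,.048,.004)),(s,S(627,175),lambda P:cov(P,-.13,0,.008))]
f=lambda P:np.concatenate([proj(p,W(P,q(P)))-uv for p,uv,q in obs])
r=least_squares(f,[.6,.11,0.04,1.5],loss='soft_l1');P=r.x
print(P,np.degrees(P[2:]));print(f(P).reshape(-1,2).round(1).tolist())
for n,q in [('base_hole',(-.073,0,.07)),('handle',cov(P,-.192,0,.004)),('hinge',(.057,0,.07))]:print(n,W(P,q).round(4))
E
python3 fit.py
```

```text
[0.59619416 0.11506418 0.06357555 1.22119021] [ 3.64261043 69.96904493]
[[-0.1, 0.4], [-0.1, 0.0], [-0.4, -0.2], [-0.2, 0.5], [-0.5, 0.3], [2.5, 0.1], [-3.3, -0.0], [1.8, 0.9], [-2.8, 1.8], [-0.6, 0.2]]
base_hole [0.5233 0.1104 0.07  ]
handle [0.5912 0.1147 0.2518]
hinge [0.6531 0.1187 0.07  ]
```

```bash
cat >> h.py <<'E'
from scipy.spatial.transform import Rotation as Ro
def go(st,pos,yaw):
    "tool-frame shift and turn; tool down, tool y axis at yaw (deg)"
    R=np.array(st['tcp_rot']);a=np.radians(yaw);y=np.array([np.cos(a),np.sin(a),0]);z=np.array([0,0,-1.]);G=np.c_[np.cross(y,z),y,z]
    print('at',np.round(st['position'],4),'t',st['time_s'],'move',(R.T@(np.array(pos)-st['position'])).round(4),Ro.from_matrix(R.T@G).as_rotvec(degrees=True).round(2),'F',np.round(st['force'],1),'op',round(st['opening'],3),round(st['grasp_force'],1))
E
python3 - <<'E'
from rig import bot
from h import *
go(bot.read_state(),(.57,.115,.36),3.6)
E
```

```text
at [0.1964 0.5933 0.2395] t 1.7 move [-0.505  -0.3366 -0.1205] [-0.    0.   68.08] F [ 0.4 -0.1 -0.6] op 1.003 0.0
```

The manual's scale: shifts go in shares of 0.75 m and turns go in shares of pi/2 rad. Converting my numbers, -0.505 m is -0.6733, -0.337 m is -0.4493, 68 degrees is 0.7556.

Call:
{"op": "play_rows", "data": {"motion": [[[-0.6733, -0.4493, -0.16, 0, 0, 0.7556], [-0.6733, -0.4493, -0.16, 0, 0, 0.7556], [-0.6733, -0.4493, -0.16, 0, 0, 0.7556], [-0.6733, -0.4493, -0.16, 0, 0, 0.7556], [-0.6733, -0.4493, -0.16, 0, 0, 0.7556], [-0.6733, -0.4493, -0.16, 0, 0, 0.7556], [-0.6733, -0.4493, -0.16, 0, 0, 0.7556], [-0.6733, -0.4493, -0.16, 0, 0, 0.7556]]], "fingers": 0.06}}

```text
time_s: 2.37
position: [0.3984, 0.3338, 0.3048]
tcp_rot: [[-0.243, 0.97, 0.0], [0.97, 0.243, 0.0], [0.0, 0.0, -1.0]]
force: [-0.1, 0.7, 0.1]
opening: 0.692
grasp_force: 0.0
```

Run:
```python
from rig import bot
from h import *
go(bot.read_state(),(.57,.115,.36),3.6)
```

```text
at [0.3984 0.3338 0.3048] t 2.3667 move [-0.2539  0.1134 -0.0552] [ 3.000e-02 -1.000e-02  1.044e+01] F [-0.1  0.7  0.1] op 0.692 0.0
```

Scaled: -0.254 m is -0.3387, 0.113 m is 0.1507, 10.5 degrees is 0.1167.

Call:
{"op": "play_rows", "data": {"motion": [[[-0.3387, 0.1507, -0.0733, 0, 0, 0.1167], [-0.3387, 0.1507, -0.0733, 0, 0, 0.1167], [-0.3387, 0.1507, -0.0733, 0, 0, 0.1167], [-0.3387, 0.1507, -0.0733, 0, 0, 0.1167], [-0.3387, 0.1507, -0.0733, 0, 0, 0.1167], [-0.3387, 0.1507, -0.0733, 0, 0, 0.1167], [-0.3387, 0.1507, -0.0733, 0, 0, 0.1167], [-0.3387, 0.1507, -0.0733, 0, 0, 0.1167]]]}}

```text
time_s: 3.03
position: [0.5752, 0.112, 0.3605]
tcp_rot: [[-0.061, 0.998, 0.007], [0.998, 0.061, -0.003], [-0.003, 0.006, -1.0]]
force: [-0.3, 0.8, -0.0]
opening: 0.689
grasp_force: 0.0
```

Run:
```python
from rig import bot,imaging
from h import *
go(bot.read_state(),(.591,.115,.27),3.6)
p=imaging.capture('wrist');cv2.imwrite('pics/w1.png',p['frame'][:,:,::-1])
print((-p['R'].T@p['t']).round(3),proj(p,np.array([[.591,.115,.252],[.5233,.1104,.07]])).round(0))
```

```text
at [0.5752 0.112  0.3605] t 3.0333 move [0.0023 0.0154 0.0906] [ 0.37  0.19 -0.08] F [-0.3  0.8 -0. ] op 0.689 0.0
[0.57  0.18  0.506] [[300. 210.]
 [235. 172.]]
```

View pics/w1.png

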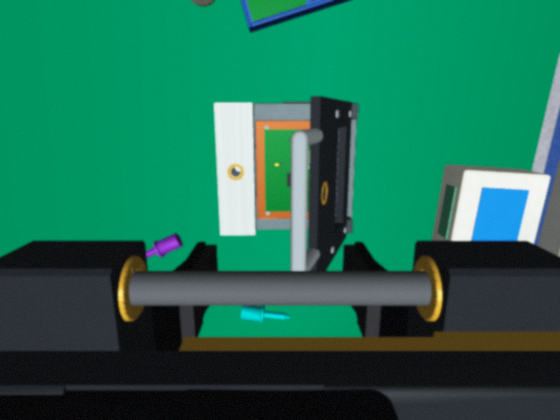

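Run:
```python
from rig import bot
from h import *
go(bot.read_state(),(.591,.115,.252),3.6)
```

```text
at [0.5725 0.1146 0.3596] t 3.0833 move [-0.0007  0.0182  0.1077] [ 0.14  0.03 -0.  ] F [-0.4 -0.2  0.3] op 0.689 0.0
```

Scaled: 0.108 m is 0.144, 0.03 m is 0.04.

Call:
{"op": "play_rows", "data": {"motion": [[[0, 0.0267, 0.04, 0, 0, 0], [0, 0.0267, 0.08, 0, 0, 0], [0, 0.0267, 0.1133, 0, 0, 0], [0, 0.0267, 0.144, 0, 0, 0], [0, 0.0267, 0.144, 0, 0, 0], [0, 0.0267, 0.144, 0, 0, 0]]]}}

```text
time_s: 3.58
position: [0.5886, 0.1198, 0.2501]
tcp_rot: [[-0.069, 0.998, -0.004], [0.998, 0.069, 0.0], [0.001, -0.004, -1.0]]
force: [-0.0, -0.1, 1.4]
opening: 0.69
grasp_force: 0.0
```

Call:
{"op": "play_rows", "data": {"motion": [[[0, 0, 0, 0, 0, 0], [0, 0, 0, 0, 0, 0], [0, 0, 0, 0, 0, 0], [0, 0, 0, 0, 0, 0], [0, 0, 0, 0, 0, 0], [0, 0, 0, 0, 0, 0], [0, 0, 0, 0, 0, 0], [0, 0, 0, 0, 0, 0]]], "fingers": 0.005}}

```text
time_s: 4.25
position: [0.5901, 0.1188, 0.2513]
tcp_rot: [[-0.068, 0.998, 0.0], [0.998, 0.068, 0.0], [-0.0, 0.0, -1.0]]
force: [0.3, -0.5, -0.3]
opening: 0.165
grasp_force: 0.0
```

Run:
```python
from rig import bot,imaging
from h import *
s=bot.read_state();go(s,(.591,.115,.252),3.6)
p=imaging.capture('scene');save(p,'s2.png',260,420,80,280,3)
```

```text
at [0.5901 0.1188 0.2513] t 4.25 move [-0.0039  0.0006 -0.0007] [0.01 0.   0.27] F [ 0.3 -0.5 -0.3] op 0.165 0.0
```

View pics/s2.png

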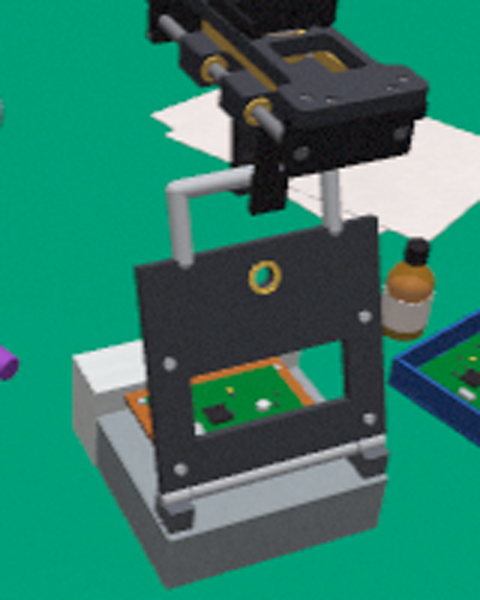

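Call:
{"op": "play_rows", "data": {"motion": [[[0, 0, 0, 0, 0, 0], [0, 0, 0, 0, 0, 0], [0, 0, 0, 0, 0, 0], [0, 0, 0, 0, 0, 0]]]}}

```text
time_s: 4.63
position: [0.5896, 0.1188, 0.2512]
tcp_rot: [[-0.068, 0.998, -0.001], [0.998, 0.068, -0.0], [-0.0, -0.001, -1.0]]
force: [-3.2, 0.0, 3.3]
opening: 0.125
grasp_force: 30.0
```

Run:
```python
import numpy as np
A=np.radians(70.9);r=.1937
for a,b,n in [(70.9,48,8),(48,26,8),(26,10,8),(10,5.8,5)]:
    a0=np.radians(a);print([[0,round(-r*(np.cos(f)-np.cos(a0)),4),round(r*(np.sin(a0)-np.sin(f)),4),0,0,0] for f in np.radians(np.linspace(a,b,n+1)[1:])])
```

```text
[[0, np.float64(-0.0091), np.float64(0.0034), 0, 0, 0], [0, np.float64(-0.0179), np.float64(0.0072), 0, 0, 0], [0, np.float64(-0.0266), np.float64(0.0115), 0, 0, 0], [0, np.float64(-0.0351), np.float64(0.0162), 0, 0, 0], [0, np.float64(-0.0433), np.float64(0.0213), 0, 0, 0], [0, np.float64(-0.0512), np.float64(0.0269), 0, 0, 0], [0, np.float64(-0.0589), np.float64(0.0328), 0, 0, 0], [0, np.float64(-0.0662), np.float64(0.0391), 0, 0, 0]]
[[0, np.float64(-0.0068), np.float64(0.0064), 0, 0, 0], [0, np.float64(-0.0132), np.float64(0.0131), 0, 0, 0], [0, np.float64(-0.0193), np.float64(0.0201), 0, 0, 0], [0, np.float64(-0.0251), np.float64(0.0274), 0, 0, 0], [0, np.float64(-0.0305), np.float64(0.0349), 0, 0, 0], [0, np.float64(-0.0355), np.float64(0.0427), 0, 0, 0], [0, np.float64(-0.0402), np.float64(0.0508), 0, 0, 0], [0, np.float64(-0.0445), np.float64(0.059), 0, 0, 0]]
[[0, np.float64(-0.0029), np.float64(0.0061), 0, 0, 0], [0, np.float64(-0.0055), np.float64(0.0124), 0, 0, 0], [0, np.float64(-0.0079), np.float64(0.0187), 0, 0, 0], [0, np.float64(-0.0101), np.float64(0.0251), 0, 0, 0], [0, np.float64(-0.0121), np.float64(0.0315), 0, 0, 0], [0, np.float64(-0.0138), np.float64(0.0381), 0, 0, 0], [0, np.float64(-0.0154), np.float64(0.0446), 0, 0, 0], [0, np.float64(-0.0167), np.float64(0.0513), 0, 0, 0]]
[[0, np.float64(-0.0005), np.float64(0.0028), 0, 0, 0], [0, np.float64(-0.0009), np.float64(0.0056), 0, 0, 0], [0, np.float64(-0.0013), np.float64(0.0084), 0, 0, 0], [0, np.float64(-0.0016), np.float64(0.0112), 0, 0, 0], [0, np.float64(-0.002), np.float64(0.0141), 0, 0, 0]]
```

Scaled: -0.0662 m is -0.0883, -0.0589 m is -0.0785.

Call:
{"op": "play_rows", "data": {"motion": [[[0, -0.012, 0.0045, 0, 0, 0], [0, -0.024, 0.0096, 0, 0, 0], [0, -0.0355, 0.0153, 0, 0, 0], [0, -0.0467, 0.0216, 0, 0, 0], [0, -0.0577, 0.0284, 0, 0, 0], [0, -0.0683, 0.0359, 0, 0, 0], [0, -0.0785, 0.0437, 0, 0, 0], [0, -0.0883, 0.0521, 0, 0, 0]]]}}

```text
time_s: 5.3
position: [0.5257, 0.1146, 0.2125]
tcp_rot: [[-0.067, 0.998, 0.005], [0.998, 0.067, 0.001], [0.0, 0.005, -1.0]]
force: [2.3, 1.0, 0.7]
opening: 0.127
grasp_force: 30.0
```

Scaled: 0.059 m is 0.0787, 0.0508 m is 0.0677.

Call:
{"op": "play_rows", "data": {"motion": [[[0, -0.0091, 0.0085, 0, 0, 0], [0, -0.0176, 0.0175, 0, 0, 0], [0, -0.0257, 0.0267, 0, 0, 0], [0, -0.0333, 0.0365, 0, 0, 0], [0, -0.0407, 0.0467, 0, 0, 0], [0, -0.0473, 0.0569, 0, 0, 0], [0, -0.0536, 0.0677, 0, 0, 0], [0, -0.0593, 0.0787, 0, 0, 0]]]}}

```text
time_s: 5.97
position: [0.4793, 0.1116, 0.1525]
tcp_rot: [[-0.067, 0.998, 0.001], [0.998, 0.067, 0.001], [0.001, 0.001, -1.0]]
force: [3.1, 3.2, 1.6]
opening: 0.128
grasp_force: 30.0
```

Scaled: 0.051 m is 0.068, 0.0445 m is 0.0593.

Call:
{"op": "play_rows", "data": {"motion": [[[0, -0.004, 0.008, 0, 0, 0], [0, -0.0073, 0.0165, 0, 0, 0], [0, -0.0107, 0.0249, 0, 0, 0], [0, -0.0133, 0.0333, 0, 0, 0], [0, -0.016, 0.042, 0, 0, 0], [0, -0.0184, 0.0507, 0, 0, 0], [0, -0.0205, 0.0593, 0, 0, 0], [0, -0.0223, 0.068, 0, 0, 0]]]}}

```text
time_s: 6.63
position: [0.4634, 0.1105, 0.1016]
tcp_rot: [[-0.067, 0.998, 0.001], [0.998, 0.067, 0.0], [0.0, 0.001, -1.0]]
force: [3.2, 6.0, 0.5]
opening: 0.128
grasp_force: 30.0
```

Scaled: 0.014 m is 0.0187, -0.001 m is -0.0013.

Call:
{"op": "play_rows", "data": {"motion": [[[0, -0.0007, 0.0037, 0, 0, 0], [0, -0.0013, 0.0075, 0, 0, 0], [0, -0.0017, 0.0112, 0, 0, 0], [0, -0.0021, 0.0147, 0, 0, 0], [0, -0.0027, 0.0173, 0, 0, 0], [0, -0.0027, 0.0187, 0, 0, 0], [0, -0.0027, 0.0187, 0, 0, 0], [0, -0.0027, 0.0187, 0, 0, 0]]]}}

```text
time_s: 7.3
position: [0.4618, 0.1104, 0.0881]
tcp_rot: [[-0.067, 0.998, 0.002], [0.998, 0.067, 0.0], [0.0, 0.002, -1.0]]
force: [3.7, 4.9, 3.4]
opening: 0.126
grasp_force: 30.0
```

Run:
```python
from rig import bot,imaging
from h import *
s=bot.read_state();go(s,(.4618,.110,.088),3.6)
p=imaging.capture('scene');save(p,'s3.png',260,420,100,270,3)
```

```text
at [0.4618 0.1104 0.0881] t 7.3 move [-0.0004  0.      0.0001] [ 0.11 -0.01  0.27] F [3.7 4.9 3.4] op 0.126 30.0
```

View pics/s3.png

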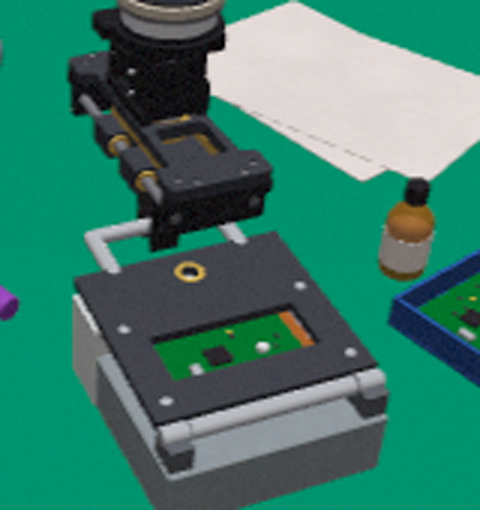

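Call:
{"op": "play_rows", "data": {"motion": [[[0, 0, 0, 0, 0, 0], [0, 0, 0, 0, 0, 0], [0, 0, 0, 0, 0, 0], [0, 0, 0, 0, 0, 0]]], "fingers": 0.03}}

```text
time_s: 7.68
position: [0.4594, 0.1097, 0.0875]
tcp_rot: [[-0.068, 0.998, -0.004], [0.998, 0.068, -0.001], [-0.0, -0.004, -1.0]]
force: [-0.4, 0.1, 0.8]
opening: 0.313
grasp_force: 0.0
```

Scaled: -0.21 m is -0.28, -0.17 m is -0.2267.

Call:
{"op": "play_rows", "data": {"motion": [[[0, 0, -0.0267, 0, 0, 0], [0, 0, -0.0667, 0, 0, 0], [0, 0, -0.12, 0, 0, 0], [0, 0, -0.1733, 0, 0, 0], [0, 0, -0.2267, 0, 0, 0], [0, 0, -0.28, 0, 0, 0], [0, 0, -0.28, 0, 0, 0], [0, 0, -0.28, 0, 0, 0]]]}}

```text
time_s: 8.35
position: [0.4616, 0.1098, 0.3002]
tcp_rot: [[-0.068, 0.998, 0.005], [0.998, 0.068, -0.001], [-0.001, 0.005, -1.0]]
force: [-0.7, 0.5, 0.6]
opening: 0.346
grasp_force: 0.0
```

Run:
```python
from rig import bot,imaging,finder
from h import *
s=bot.read_state();go(s,(.4705,-.1925,.2),3.6)
p=imaging.capture('wrist');cv2.imwrite('pics/w4.png',p['frame'][:,:,::-1])
for n in ['cover_hole','base_hole']:print(n,[(np.round(d['at'],4).tolist(),round(d['confidence'],2)) for d in finder.recognise('wrist',n)])
print(proj(p,np.array([.5233,.1104,.089])))
```

```text
at [0.4616 0.1098 0.3002] t 8.35 move [-0.3021 -0.0121  0.1004] [0.27 0.05 0.28] F [-0.7  0.5  0.6] op 0.346 0.0
cover_hole [([0.548, 0.1326, 0.0864], 0.62)]
base_hole [([0.5667, 0.1293, 0.079], 0.88), ([0.5481, 0.1328, 0.0856], 0.63)]
[340.07775043 189.79558345]
```

View pics/w4.png

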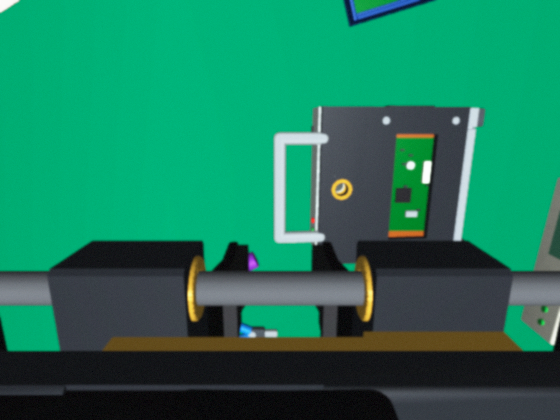

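```bash
cat >> h.py <<'E'
def ring(p,X,k=14):
    "brass ring near world point X: its centre on the plane z=X[2]"
    u,v=proj(p,np.array(X)).round().astype(int);f=cv2.resize(p['frame'][v-k:v+k+1,u-k:u+k+1],None,fx=8,fy=8,interpolation=cv2.INTER_CUBIC).astype(int)
    m=((f[...,0]-f[...,2]>45)&(f[...,0]-f[...,1]>5)).astype(np.uint8)
    cs,_=cv2.findContours(m,cv2.RETR_EXTERNAL,cv2.CHAIN_APPROX_NONE);c=max(cs,key=cv2.contourArea);h=cv2.convexHull(c)
    (cx,cy),ax,_=cv2.fitEllipse(h);uv=(u-k+(cx+.5)/8-.5,v-k+(cy+.5)/8-.5)
    return np.round(uv,2),np.round(np.array(ax)/8,1),ray(p,uv,X[2]).round(4)
E
python3 - <<'E'
from rig import bot,imaging
from h import *
for c in ['wrist','top','scene']:
    print(c,*ring(imaging.capture(c),[.5233,.1104,.089]))
go(bot.read_state(),(.4705,-.1925,.2),3.6)
E
```

```text
wrist [346.38 190.27] [21.6 22.9] [0.5246 0.1113 0.089 ]Traceback (most recent call last):
  File "<stdin>", line 4, in <module>
  File "h.py", line 21, in ring
    cs,_=cv2.findContours(m,cv2.RETR_EXTERNAL,cv2.CHAIN_APPROX_NONE);c=max(cs,key=cv2.contourArea);h=cv2.convexHull(c)
                                                                       ~~~^^^^^^^^^^^^^^^^^^^^^^^^
ValueError: max() iterable argument is empty
```

Call:
{"op": "play_rows", "data": {"motion": [[[-0.4027, -0.016, 0.1067, 0, 0, 0], [-0.4027, -0.016, 0.1067, 0, 0, 0], [-0.4027, -0.016, 0.1067, 0, 0, 0], [-0.4027, -0.016, 0.1067, 0, 0, 0], [-0.4027, -0.016, 0.1067, 0, 0, 0], [-0.4027, -0.016, 0.1067, 0, 0, 0], [-0.4027, -0.016, 0.1067, 0, 0, 0], [-0.4027, -0.016, 0.1067, 0, 0, 0]]], "fingers": 0.05}}

```text
time_s: 9.27
position: [0.4687, -0.1961, 0.2155]
tcp_rot: [[-0.065, 0.998, -0.003], [0.998, 0.065, 0.0], [0.0, -0.003, -1.0]]
force: [-0.8, 0.6, 0.9]
opening: 0.574
grasp_force: 0.0
```

Call:
{"op": "play_rows", "data": {"motion": [[[0, 0, 0, 0, 0, 0], [0, 0, 0, 0, 0, 0], [0, 0, 0, 0, 0, 0], [0, 0, 0, 0, 0, 0]]]}}

```text
time_s: 9.6
position: [0.469, -0.1905, 0.2178]
tcp_rot: [[-0.069, 0.998, -0.001], [0.998, 0.069, 0.001], [0.001, -0.001, -1.0]]
force: [0.9, 0.5, 0.5]
opening: 0.575
grasp_force: 0.0
```

Run:
```python
from rig import bot,imaging
from h import *
p=imaging.capture('wrist');cv2.imwrite('pics/w5.png',p['frame'][:,:,::-1])
print(proj(p,np.array([.4705,-.1925,.079])),[(c,n,ray(p,c,.079).round(4)) for c,n in red(p)])
go(bot.read_state(),(.4705,-.1925,.067),3.6)
```

```text
[281.27833734 206.06933411] [([281.1, 204.5], 508, array([ 0.4703, -0.1912,  0.079 ]))]
at [ 0.4692 -0.1904  0.2181] t 9.65 move [-0.0022  0.0012  0.1511] [-0.03 -0.04  0.39] F [-0.3  1.6  0.1] op 0.577 0.0
```

View pics/w5.png

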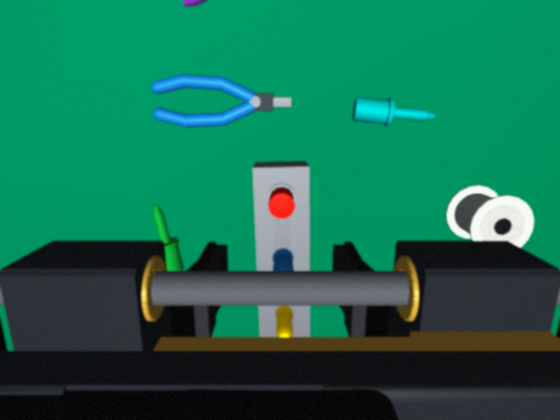

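Scaled: 0.148 m is 0.1973, -0.002 m is -0.0027.

Call:
{"op": "play_rows", "data": {"motion": [[[-0.0027, 0.0013, 0.0533, 0, 0, 0], [-0.0027, 0.0013, 0.1067, 0, 0, 0], [-0.0027, 0.0013, 0.1467, 0, 0, 0], [-0.0027, 0.0013, 0.1733, 0, 0, 0], [-0.0027, 0.0013, 0.1893, 0, 0, 0], [-0.0027, 0.0013, 0.1973, 0, 0, 0], [-0.0027, 0.0013, 0.1973, 0, 0, 0], [-0.0027, 0.0013, 0.1973, 0, 0, 0]]]}}

```text
time_s: 10.32
position: [0.4711, -0.1935, 0.0706]
tcp_rot: [[-0.069, 0.998, 0.001], [0.998, 0.069, -0.0], [-0.0, 0.001, -1.0]]
force: [-0.0, 0.5, 0.1]
opening: 0.575
grasp_force: 0.0
```

Call:
{"op": "play_rows", "data": {"motion": [[[0, 0, 0, 0, 0, 0], [0, 0, 0, 0, 0, 0], [0, 0, 0, 0, 0, 0], [0, 0, 0, 0, 0, 0], [0, 0, 0, 0, 0, 0], [0, 0, 0, 0, 0, 0], [0, 0, 0, 0, 0, 0], [0, 0, 0, 0, 0, 0]]], "fingers": 0.01}}

```text
time_s: 10.98
position: [0.4707, -0.1941, 0.0705]
tcp_rot: [[-0.068, 0.998, 0.0], [0.998, 0.068, -0.0], [-0.0, 0.0, -1.0]]
force: [-0.8, 0.1, 4.4]
opening: 0.243
grasp_force: 30.0
```

Scaled: -0.14 m is -0.1867, -0.12 m is -0.16.

Call:
{"op": "play_rows", "data": {"motion": [[[0, 0, -0.02, 0, 0, 0], [0, 0, -0.0467, 0, 0, 0], [0, 0, -0.08, 0, 0, 0], [0, 0, -0.12, 0, 0, 0], [0, 0, -0.16, 0, 0, 0], [0, 0, -0.1867, 0, 0, 0], [0, 0, -0.1867, 0, 0, 0], [0, 0, -0.1867, 0, 0, 0]]]}}

```text
time_s: 11.65
position: [0.4709, -0.1941, 0.2108]
tcp_rot: [[-0.068, 0.998, 0.002], [0.998, 0.068, -0.001], [-0.001, 0.002, -1.0]]
force: [-1.1, 1.1, -1.8]
opening: 0.243
grasp_force: 30.0
```

Run:
```python
from rig import bot,imaging
from h import *
go(bot.read_state(),(.524,.111,.20),3.6)
```

```text
at [ 0.4709 -0.1941  0.2108] t 11.65 move [0.3009 0.0737 0.0105] [0.09 0.08 0.28] F [-1.1  1.1 -1.8] op 0.243 30.0
```

Scaled: 0.301 m is 0.4013, 0.074 m is 0.0987.

Call:
{"op": "play_rows", "data": {"motion": [[[0.4013, 0.0987, 0.0067, 0, 0, 0], [0.4013, 0.0987, 0.0067, 0, 0, 0], [0.4013, 0.0987, 0.0067, 0, 0, 0], [0.4013, 0.0987, 0.0067, 0, 0, 0], [0.4013, 0.0987, 0.0067, 0, 0, 0], [0.4013, 0.0987, 0.0067, 0, 0, 0], [0.4013, 0.0987, 0.0067, 0, 0, 0], [0.4013, 0.0987, 0.0067, 0, 0, 0]]]}}

```text
time_s: 12.32
position: [0.5228, 0.1158, 0.2028]
tcp_rot: [[-0.071, 0.997, -0.004], [0.997, 0.071, 0.002], [0.002, -0.004, -1.0]]
force: [-0.4, -1.3, -1.0]
opening: 0.243
grasp_force: 30.0
```

Scaled: 0.04 m is 0.0533, 0.035 m is 0.0467.

Call:
{"op": "play_rows", "data": {"motion": [[[0, 0, 0.0267, 0, 0, 0], [0, 0, 0.0467, 0, 0, 0], [0, 0, 0.0533, 0, 0, 0], [0, 0, 0.0533, 0, 0, 0], [0, 0, 0.0533, 0, 0, 0], [0, 0, 0.0533, 0, 0, 0]]]}}

```text
time_s: 12.82
position: [0.5243, 0.111, 0.1651]
tcp_rot: [[-0.067, 0.998, 0.0], [0.998, 0.067, 0.0], [0.0, 0.0, -1.0]]
force: [0.8, -0.7, -1.2]
opening: 0.238
grasp_force: 30.0
```

Run:
```python
from rig import bot,imaging
from h import *
s=bot.read_state();go(s,(.524,.111,.155),3.6)
p=imaging.capture('wrist');q=imaging.capture('scene')
a=p['frame'][100:340,130:430];a=cv2.resize(a,(400,320),interpolation=cv2.INTER_CUBIC);b=cv2.resize(q['frame'][110:230,280:400],(400,400),interpolation=cv2.INTER_CUBIC)
o=np.zeros((400,800,3),np.uint8);o[:320,:400]=a;o[:,400:]=b;cv2.imwrite('pics/z6.png',o[:,:,::-1])
P=np.array(s['position']);print('tip',proj(q,P-[0,0,.0655]),'hole',proj(q,np.array([.524,.111,.089])),'wrist hole',proj(p,np.array([.524,.111,.089])))
try:print(ring(p,[.524,.111,.089]))
except Exception as e:print(e)
```

```text
at [0.5243 0.111  0.1651] t 12.8167 move [ 0.0001 -0.0003  0.0101] [ 0.01 -0.    0.23] F [ 0.8 -0.7 -1.2] op 0.238 30.0
tip [322.76591148 185.41507712] hole [322.41506557 189.30510455] wrist hole [278.74707627 225.99304996]
(array([279.44, 224.18]), array([30.4, 33.8]), array([0.5244, 0.1122, 0.089 ]))
```

View pics/z6.png

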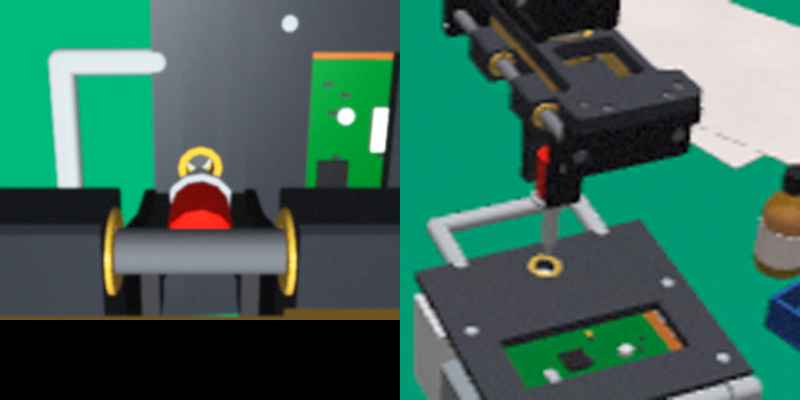

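Scaled: 0.03 m is 0.04, 0.024 m is 0.032.

Call:
{"op": "play_rows", "data": {"motion": [[[0, 0, 0.008, 0, 0, 0], [0, 0, 0.016, 0, 0, 0], [0, 0, 0.024, 0, 0, 0], [0, 0, 0.032, 0, 0, 0], [0, 0, 0.04, 0, 0, 0], [0, 0, 0.04, 0, 0, 0]]]}}

```text
time_s: 13.42
position: [0.5237, 0.111, 0.1337]
tcp_rot: [[-0.068, 0.998, -0.002], [0.998, 0.068, -0.001], [-0.001, -0.002, -1.0]]
force: [-0.3, -2.1, -2.4]
opening: 0.24
grasp_force: 30.0
```

Scaled: 0.015 m is 0.02, 0.012 m is 0.016.

Call:
{"op": "play_rows", "data": {"motion": [[[0, 0, 0.004, 0, 0, 0], [0, 0, 0.008, 0, 0, 0], [0, 0, 0.012, 0, 0, 0], [0, 0, 0.016, 0, 0, 0], [0, 0, 0.02, 0, 0, 0], [0, 0, 0.02, 0, 0, 0], [0, 0, 0.02, 0, 0, 0]]]}}

```text
time_s: 14.0
position: [0.5238, 0.1111, 0.1196]
tcp_rot: [[-0.068, 0.998, -0.001], [0.998, 0.068, -0.0], [-0.0, -0.001, -1.0]]
force: [0.7, -3.4, -2.5]
opening: 0.246
grasp_force: 30.0
```

Scaled: 0.014 m is 0.0187, 0.013 m is 0.0173.

Call:
{"op": "play_rows", "data": {"motion": [[[0, 0, 0.0027, 0, 0, 0], [0, 0, 0.0053, 0, 0, 0], [0, 0, 0.008, 0, 0, 0], [0, 0, 0.0107, 0, 0, 0], [0, 0, 0.0133, 0, 0, 0], [0, 0, 0.016, 0, 0, 0], [0, 0, 0.0173, 0, 0, 0], [0, 0, 0.0187, 0, 0, 0]]]}}

```text
time_s: 14.67
position: [0.5235, 0.111, 0.1071]
tcp_rot: [[-0.068, 0.998, -0.001], [0.998, 0.068, -0.001], [-0.001, -0.001, -1.0]]
force: [-3.1, -4.6, 11.2]
opening: 0.239
grasp_force: 30.0
```

Call:
{"op": "play_rows", "data": {"motion": [[[0, 0, 0.0013, 0, 0, 0], [0, 0, 0.0027, 0, 0, 0], [0, 0, 0.004, 0, 0, 0], [0, 0, 0.0053, 0, 0, 0], [0, 0, 0.0053, 0, 0, 0], [0, 0, 0.0053, 0, 0, 0]]]}}

```text
time_s: 15.17
position: [0.5235, 0.1109, 0.1034]
tcp_rot: [[-0.068, 0.998, -0.001], [0.998, 0.068, -0.001], [-0.001, -0.001, -1.0]]
force: [-4.2, -6.5, 11.6]
opening: 0.245
grasp_force: 30.0
```

Scaled: 0.002 m is 0.0027, 0.001 m is 0.0013.

Call:
{"op": "play_rows", "data": {"motion": [[[0, 0, 0.0007, 0, 0, 0], [0, 0, 0.0013, 0, 0, 0], [0, 0, 0.002, 0, 0, 0], [0, 0, 0.0027, 0, 0, 0], [0, 0, 0.0027, 0, 0, 0], [0, 0, 0.0027, 0, 0, 0]]]}}

```text
time_s: 15.67
position: [0.5235, 0.1108, 0.1032]
tcp_rot: [[-0.068, 0.998, -0.0], [0.998, 0.068, -0.001], [-0.001, -0.0, -1.0]]
force: [-7.2, -6.5, 24.7]
opening: 0.246
grasp_force: 30.0
```

Scaled: 0.002 m is 0.0027, 0.001 m is 0.0013.

Call:
{"op": "play_rows", "data": {"motion": [[[0, 0, 0.0007, 0, 0, 0], [0, 0, 0.0013, 0, 0, 0], [0, 0, 0.002, 0, 0, 0], [0, 0, 0.0027, 0, 0, 0], [0, 0, 0.0027, 0, 0, 0], [0, 0, 0.0027, 0, 0, 0]]]}}

```text
time_s: 16.17
position: [0.5235, 0.1108, 0.103]
tcp_rot: [[-0.069, 0.998, 0.001], [0.998, 0.069, -0.001], [-0.001, 0.001, -1.0]]
force: [-9.9, -7.2, 37.6]
opening: 0.247
grasp_force: 30.0
```

Scaled: -0.0015 m is -0.002, -0.0005 m is -0.0007.

Call:
{"op": "play_rows", "data": {"motion": [[[0, 0, -0.0007, 0, 0, 0], [0, 0, -0.002, 0, 0, 0], [0, 0, -0.002, 0, 0, 0], [0, 0, -0.002, 0, 0, 0]]]}}

```text
time_s: 16.5
position: [0.5235, 0.1108, 0.1031]
tcp_rot: [[-0.069, 0.998, 0.0], [0.998, 0.069, -0.001], [-0.001, 0.0, -1.0]]
force: [-7.8, -7.0, 28.0]
opening: 0.24
grasp_force: 30.0
```

Run:
```python
from rig import bot,imaging
from h import *
go(bot.read_state(),(.524,.111,.1035),3.6)
save(imaging.capture('scene'),'s7.png',280,400,120,250,4)
```

```text
at [0.5235 0.1108 0.1031] t 16.5 move [ 0.0001  0.0005 -0.0004] [0.01 0.06 0.33] F [-7.8 -7.  28. ] op 0.24 30.0
```

View pics/s7.png

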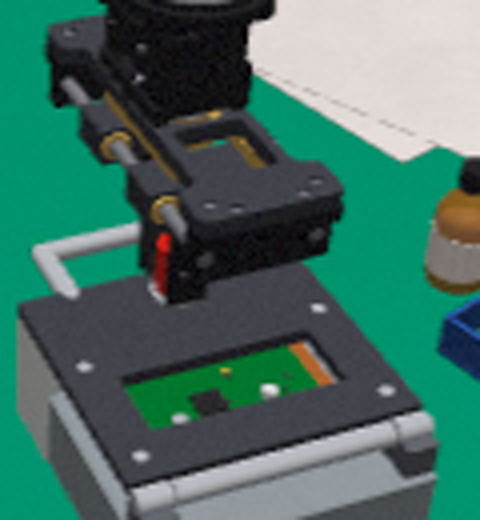

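The picture shows the cover lying flat on the rail. The pin's collar sits on the cover at about (165,290), with the knob still gripped. The push is 28 N against a hard stop at the expected height, so I'm handing in.

```bash
python3 -c "
from rig import bot
print(bot.hand_in())"
```

```text
the job is handed in; nothing more can be done
None
```

I lowered the cover gently, pushed the guide pin through it into the base and handed the job in at 16.5 s, still gripping the pin and pressing the cover shut with 28 N; `hand_in` returned no verdict.

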